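Take the parts brush out of its lidded canister

TASK

Lift the domed lid off the taller canister by its knob and set it down on the bench beside it, knob up, without dropping it. Then draw the brush that stands inside up out of its socket, tip it over to about 45 degrees with the bristles still at the lower end, and hold it raised with the bristle end over the drip tray, touching nothing. Finish while still holding the brush there; leave the shorter tin and the other things alone.

Things in the scene. Friction and masses are not known exactly. Their poses are not given: they have to be found in the camera images.
- pot: The taller of two round metal containers, on the left or the right: an open canister fastened to the bench, 130 mm outer diameter, 100 mm high, wall 4 mm, floor 5 mm. Origin at the centre of its underside, z up. A tube fixed in its middle (34 mm inner diameter, top 50 mm above the bench) is the socket in which the brush stands.
- lid_knob (a point): Centre of the lid's knob: black cylinder 30 mm across, 24 mm high, on an 18 mm stem 12 mm high; the lid's flat top is 24 mm below this point. Loose domed lid (about 0.25 kg), 130 mm across, 92 mm high, hollow; a locating ring reaches 6 mm into the canister with 3.5 mm play. This point is 174 mm above the bench with the lid on, 80 mm with the lid standing on the bench. z up.
- brush_mid (a point): Middle of the brush (about 90 g), upright in the socket under the lid. 130 mm long: bristles 30 mm across, 50 long; ferrule 31 across, 15 long; flat-sided pale wooden handle 65 long, 24 mm along this frame's x, 16 mm along its y. z points from bristles to handle. In the socket the handle's top is 135 mm above the bench, 35 mm above the open canister's rim.
- brush_tip (a point): Centre of the brush's bristle end, 65 mm below the mid-point along the brush; same axes. In the socket it stands 5 mm above the bench, and must be drawn above 100 mm to clear the rim.
- tray: Dark steel open drip tray fixed on the bench, 130 mm along its x, 160 mm along its y, 25 mm high, walls 3 mm. Origin at the centre of its underside.
- tin: Bystander: the shorter round metal tin with a small knob, 116 mm in diameter, 97 mm high over the knob, closed, 0.9 kg. Origin at the centre of its underside. Leave alone. It stands on the other side from the canister.
- oil: Bystander: black oil bottle, 52 mm in diameter, 140 mm tall, standing beyond the drip tray. Origin at the centre of its underside.
- sprocket: Bystander: flat steel chain sprocket, 110 mm in diameter, 9 mm thick, lying on the bench. Origin at the centre of its underside.
- spanner: Bystander: steel spanner, under 200 mm long, lying flat on the bench at the right, roughly along x. Origin at the centre of its underside.
Not all that is in view belongs to the job. Of the things like the tray, leave any that is blue; of the rest the smaller one is meant. Leave any purple look-alike of the pot alone.

How it is judged:
By the outcome, as a careful person would: the job done as asked, in the order asked, and still so for the second after the job is handed in, while the arm keeps its last pose, push and grip.
It also fails if it takes over 64 s, if anything falls off the work surface, if the arm or the gripper's body presses on something with over 40 N, if the wrist force passes 120 N, or if a joint passes its speed limit or range.

ROBOT

A 6-joint arm with a two-finger parallel gripper is mounted at the origin on the work surface. World frame = base frame: x ahead of the robot, y to its left, z up, the work surface at z = 0. Lengths are in m, angles in rad, forces in N, time in s.
With the tool pointing down it reaches from about 0.375 to 0.9 m from the base axis. Payload 3.1 kg.
Tool frame: the origin (TCP) lies between the finger pads; the fingertips stand 19 mm ahead of it and the grasp point (between the pads) is the TCP; z points along the fingers, y is the line along which they close (so a half turn about z gives the same grasp; the last joint's range is limited). The gripper opens to 87 mm and grips with 3 to 60 N. Pads are 19 mm wide; open, the fingers measure 117 mm over their backs; the gripper's body (75 mm by 190 mm) begins 51 mm behind the grasp point.
Start: joints at [-1.448, 0.527, 1.433, -0, 1.181, -0.178], TCP at [0.185, -0.597, 0.242] pointing down, gripper open.
Joint ranges: [-3.08, 3.08], [-0.75, 2.2], [0.22, 2.44], [-1.43, 4.57], [0, 2.65], [-2.85, 2.85]. Speed limits (rad/s): [2.79, 2.79, 3.14, 3.14, 3.14, 3.14].

INTERFACE

Orientations are given as a unit quaternion [x, y, z, w].
In Python, from rig import robot, camera, camera_info, hand_in gives the robot as it stands.
- The arm moves only by the shell command python3 -m handwheel 'ROWS' [FORCE]. ROWS is a JSON object of lists of equal length, an entry for each row: "hand": the opening, from 0 (shut) to 1 (fully open); "translation": the shift along the world's x, y, z in mm, a list of three; "turn": the turn, a rotation vector about the world's x, y, z in rad, a list of three. In form: {"hand": [hand, ...], "translation": [[tx, ty, tz], ...], "turn": [[ax, ay, az], ...]}. A call has 1 to 12 rows; each row is the pose to reach, as a shift and turn from the pose commanded when the call began; what a row does not reach only later rows make up. A row lasts 1/12 s, in which the tool goes at most 41.7 mm and 7.16 degrees, less where a joint would pass 70% of its speed; a pose out of reach is approached as far as the arm can. A call with a gripper value outside its range is refused whole. The fingers move at their own pace and stop on an object; FORCE is the grip in N (left out, the last holds). Time passes only in rows, so rows that repeat a pose let the fingers close. It gives the time, the measured TCP pose, the force, the opening and the grip force at its end, in the units of the state.
- robot.get_obs(): the state, without advancing time (a new reading comes with each control period).
- camera(name): name is "side" or "top"; returns (picture, depth): 420x560x3 uint8, red, green, blue; 420x560 float32, m along the optical axis (not along the pixel's ray), 0 where there is no reading.
- camera_info(name): a dict with "vertical_fov" (degrees; the focal length in pixels is half the picture's height over the tangent of half this angle, whatever the lens; pixels are square), "cx", "cy" (the principal point, pixels), "world_from_camera" (4x4, takes a point from camera to world coordinates). Camera axes: x right, y down, z forward; pixel columns grow to the right and rows downward; lengths in m; the calibration is good to about 2 mm. A picture is of the moment at which its call begins. camera_info takes no time and is no camera call.
- hand_in(): hands the job in; it is judged then, once.
The state is a dict: "time": time; "q": joint angles; "joint_velocities": joint speeds; "joint_torque": joint torques, N m; "position": TCP position; "tool_rot": TCP orientation; "ft_force": force on the tool from outside, world axes, zero at the start; "moment": the same for the moment, N m; "grip_width": finger opening in m; "grip_force": force on a finger pad.
Only numpy, scipy, OpenCV 4.12 (cv2) and the standard library are available. Lean on these libraries where they do the work, as an engineer would, in place of code of your own. Each camera call takes 0.05 s, during which the arm holds its last target. There are 200 camera calls.

## Working session

There is one attempt and no reset: what is moved stays moved. The work goes in short steps, Python scripts to look and compute and a shell command to move; the robot and the scene stay as the last step left them, time stands still between calls to the robot, and variables do not carry over. Pictures are saved under pics/ and viewed, at most 10 in all, crops included, and the job is handed in when it is done.

```bash
mkdir -p pics; cat > h.py <<'E'
import numpy as np, cv2
from rig import robot, camera, camera_info, hand_in
def world(name, d):
    i=camera_info(name); f=210/np.tan(np.radians(i["vertical_fov"]/2))
    v,u=np.mgrid[:420,:560]
    P=np.stack([(u-i["cx"])/f*d,(v-i["cy"])/f*d,d,np.ones_like(d)],-1)@np.array(i["world_from_camera"]).T
    return P[...,:3]
def snap(name,tag):
    im,d=camera(name); cv2.imwrite(f"pics/{tag}.png",im[...,::-1]); np.save(f"pics/{tag}.npy",world(name,d)); np.save(f"pics/{tag}_d.npy",d)
    return im,np.load(f"pics/{tag}.npy"),d
E
python3 - <<'E'
from h import *
for n in("top","side"):
    snap(n,n+"0"); i=camera_info(n); print(n,{k:np.round(v,3).tolist() for k,v in i.items() if not isinstance(v,str)}, [k for k in i])
print(robot.get_obs())
E
```

```text
top {'vertical_fov': 54.327, 'cx': 282.462, 'cy': 212.125, 'world_from_camera': [[0.011, -0.997, 0.077, 0.499], [-0.999, -0.013, -0.033, 0.027], [0.034, -0.077, -0.996, 1.157], [0.0, 0.0, 0.0, 1.0]]} ['vertical_fov', 'cx', 'cy', 'world_from_camera']
side {'vertical_fov': 54.734, 'cx': 280.748, 'cy': 202.218, 'world_from_camera': [[-0.986, -0.117, 0.117, 0.448], [-0.165, 0.655, -0.738, 0.879], [0.009, -0.747, -0.665, 0.9], [0.0, 0.0, 0.0, 1.0]]} ['vertical_fov', 'cx', 'cy', 'world_from_camera']
{'time': 0.1, 'q': array([-1.44851162e+00,  5.28361876e-01,  1.43378954e+00, -5.41626726e-05,
        1.18140449e+00, -1.78479886e-01]), 'joint_velocities': array([ 0.00010022, -0.00408046, -0.00305443,  0.00056566,  0.00049021,
       -0.00038153]), 'joint_torque': array([-6.11711539e-05, -4.40984130e+01, -1.77150875e+01,  6.35481323e-02,
        5.33985137e-02, -4.27766690e-05]), 'position': array([ 0.18510416, -0.5962958 ,  0.24067153]), 'tool_rot': array([ 9.88711856e-01,  1.49826240e-01,  2.54366243e-06, -9.81942343e-04]), 'ft_force': array([-0.80194619,  0.17012066,  0.35483962]), 'moment': array([-0.00131446, -0.00684502,  0.01022728]), 'grip_force': 0.0, 'grip_width': 0.08701731472956153}
```

View pics/top0.png

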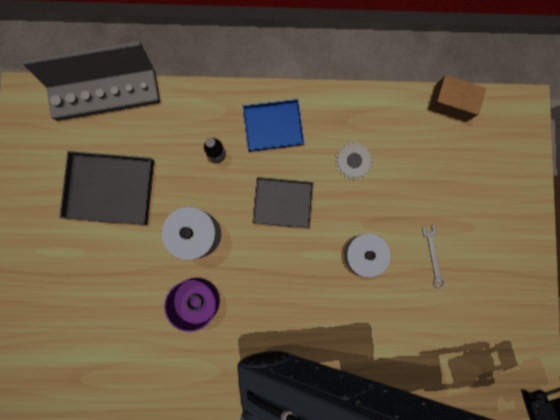

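View pics/side0.png

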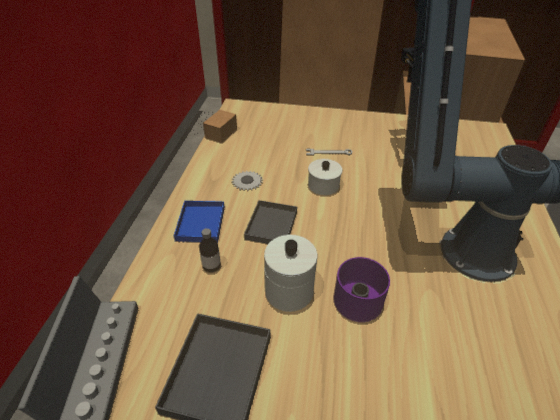

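Top view: the tall canister with its lid is at (190,233). It could be confused with the purple canister (192,303) or the short tin (369,256). The tray is the small dark one at (283,202), not the big dark one (107,188) or the blue one (273,125). The oil bottle is at (214,148) and the sprocket at (354,160). The side view agrees: lidded canister with its knob at (291,246), tray at (272,222). Next I measure these and check the choice in a crop.

```bash
python3 - <<'E'
from h import *
P=np.load("pics/top0.npy");S=np.load("pics/side0.npy")
def reg(P,u0,u1,v0,v1,z0,z1,n):
    q=P[v0:v1,u0:u1].reshape(-1,3); q=q[(q[:,2]>z0)&(q[:,2]<z1)]
    if len(q)<5: print(n,len(q));return
    c,r=cv2.minEnclosingCircle(q[:,:2].astype(np.float32))
    print(n,len(q),"mean",q.mean(0).round(4),"circ",np.round(c,4),round(r,4))
reg(P,175,200,220,245,.175,.2,"knobtop top")
reg(S,270,310,230,265,.175,.2,"knobtop side")
reg(P,155,225,200,265,.135,.16,"lid flat top")
reg(P,155,225,200,265,.10,.16,"lid")
reg(P,340,395,230,280,.04,.11,"tin")
reg(P,160,225,275,335,.06,.2,"purple")
reg(P,200,228,130,165,.05,.16,"oil")
q=P[170:235,245:320].reshape(-1,3);q=q[(q[:,2]>.015)&(q[:,2]<.035)]
print("tray",cv2.minAreaRect(q[:,:2].astype(np.float32)),q[:,2].mean(), "floor",P[202,283])
im=cv2.imread("pics/top0.png");s=cv2.imread("pics/side0.png")
cv2.imwrite("pics/crop1.png",np.hstack([cv2.resize(im[140:320,150:330],(400,400)),cv2.resize(s[180:330,220:370],(400,400))]))
E
```

```text
knobtop top 131 mean [0.5226 0.2243 0.1851] circ [0.5226 0.2249] 0.0148
knobtop side 121 mean [0.5267 0.231  0.1837] circ [0.5274 0.2284] 0.0155
lid flat top 2094 mean [0.5222 0.2239 0.1496] circ [0.5221 0.2255] 0.0655
lid 2167 mean [0.5219 0.2221 0.1485] circ [0.5221 0.2255] 0.0655
tin 1500 mean [ 0.4712 -0.2365  0.0743] circ [ 0.4713 -0.2383] 0.0583
purple 608 mean [0.335  0.2318 0.0878] circ [0.34  0.225] 0.0654
oil 364 mean [0.7445 0.1743 0.1009] circ [0.7511 0.1784] 0.0263
tray ((0.6148170828819275, -0.010406255722045898), (0.15980488061904907, 0.1306936889886856), 85.77534484863281) 0.023443039999993146 floor [ 0.61745173 -0.0117957   0.00189928]
```

View pics/crop1.png

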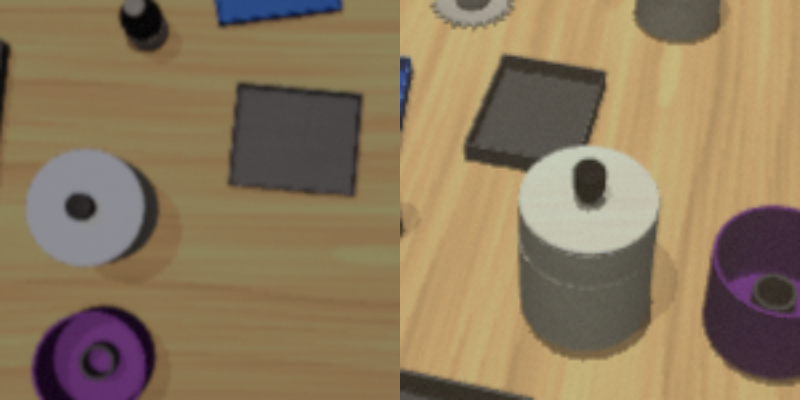

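Crop confirms it: the lidded white/grey canister is the pot, purple is a look-alike, and the small dark tray is the target. Measured knob ≈ (0.523, 0.226), top at 0.185 against 0.186 expected. Tray ≈ (0.615, -0.010), 160x131, which matches the sizes given. Moving now.

```bash
python3 -m handwheel '{"hand":[1,1,1,1,1,1,1,1,1,1,1,1],"translation":[[26,33,3],[53,66,6],[79,99,9],[105,132,12],[131,165,15],[158,198,18],[184,231,20],[210,265,20],[236,298,20],[262,331,20],[289,364,20],[315,397,20]],"turn":[[0,0,0],[0,0,0],[0,0,0],[0,0,0],[0,0,0],[0,0,0],[0,0,0],[0,0,0],[0,0,0],[0,0,0],[0,0,0],[0,0,0]]}'
python3 -m handwheel '{"hand":[1,1,1,1,1,1,1,1,1,1,1,1],"translation":[[0,40,0],[0,80,0],[4,120,0],[8,160,0],[11,200,0],[14,240,0],[17,280,0],[20,320,0],[22,360,0],[24,400,0],[24,425,0],[24,425,0]],"turn":[[0,0,0],[0,0,0],[0,0,0],[0,0,0],[0,0,0],[0,0,0],[0,0,0],[0,0,0],[0,0,0],[0,0,0],[0,0,0],[0,0,0]]}'
```

```text
time: 1.1
position: [0.4963, -0.2038, 0.2614]
tool_rot: [0.989, 0.15, -0.0, -0.0]
ft_force: [0.7, 0.0, 0.3]
grip_width: 0.087
grip_force: 0.0
time: 2.1
position: [0.5189, 0.224, 0.2611]
tool_rot: [0.988, 0.153, 0.0, -0.001]
ft_force: [-0.7, -0.1, 0.4]
grip_width: 0.0868
grip_force: 0.0
```

```bash
python3 -m handwheel '{"hand":[1,1,1,1,1,1,1,1,1],"translation":[[0,1,-12],[1,1,-24],[1,1,-36],[1,1,-48],[1,1,-60],[1,1,-72],[1,1,-80],[1,1,-85],[1,1,-85]],"turn":[[0,0,0],[0,0,0],[0,0,0],[0,0,0],[0,0,0],[0,0,0],[0,0,0],[0,0,0],[0,0,0]]}'
python3 - <<'E'
from h import *
snap("side","s1")
s=cv2.imread("pics/s1.png");cv2.imwrite("pics/s1c.png",cv2.resize(s[130:330,180:420],(720,600)))
print(robot.get_obs()["position"])
E
```

```text
time: 2.85
position: [0.5198, 0.2196, 0.1754]
tool_rot: [0.989, 0.15, -0.001, 0.0]
ft_force: [0.0, 0.4, 0.2]
grip_width: 0.0869
grip_force: 0.0
[0.52033931 0.21981304 0.17613936]
```

View pics/s1c.png

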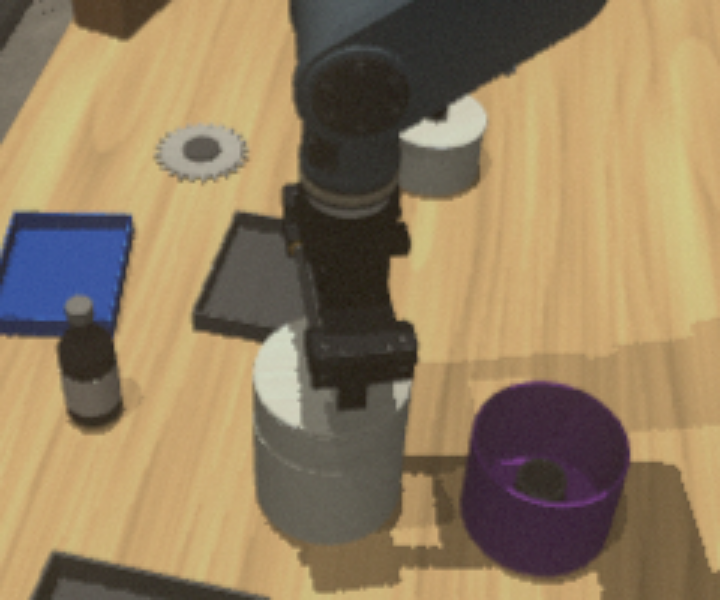

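The gripper stands over the pot's knob with the fingers on either side (near finger at 350,390 in the crop). I shift 3/5 mm to centre it and grip.

```bash
python3 -m handwheel '{"hand":[1,1,0.3,0.3,0.2,0.2,0.2,0.2,0.2,0.2],"translation":[[3,5,0],[3,5,0],[3,5,0],[3,5,0],[3,5,0],[3,5,0],[3,5,0],[3,5,0],[3,5,0],[3,5,0]],"turn":[[0,0,0],[0,0,0],[0,0,0],[0,0,0],[0,0,0],[0,0,0],[0,0,0],[0,0,0],[0,0,0],[0,0,0]]}' 25
```

```text
time: 3.73
position: [0.5235, 0.2252, 0.1765]
tool_rot: [0.989, 0.15, -0.0, -0.0]
ft_force: [0.7, 0.0, 0.4]
grip_width: 0.0416
grip_force: 0.0
```

```bash
python3 -m handwheel '{"hand":[0,0,0,0,0,0,0,0],"translation":[[0,0,0],[0,0,0],[0,0,0],[0,0,0],[0,0,0],[0,0,0],[0,0,0],[0,0,0]],"turn":[[0,0,0],[0,0,0],[0,0,0],[0,0,0],[0,0,0],[0,0,0],[0,0,0],[0,0,0]]}' 35
```

```text
time: 4.4
position: [0.5235, 0.2252, 0.1765]
tool_rot: [0.989, 0.15, -0.0, -0.0]
ft_force: [-0.3, 0.1, -0.8]
grip_width: 0.0292
grip_force: 35.0
```

```bash
python3 -m handwheel '{"hand":[0,0,0,0,0,0,0,0,0,0,0,0],"translation":[[0,0,3],[0,0,7],[0,0,12],[0,0,18],[0,0,25],[0,0,32],[0,0,40],[0,0,48],[0,0,56],[0,0,63],[0,0,70],[0,0,70]],"turn":[[0,0,0],[0,0,0],[0,0,0],[0,0,0],[0,0,0],[0,0,0],[0,0,0],[0,0,0],[0,0,0],[0,0,0],[0,0,0],[0,0,0]]}'
python3 -m handwheel '{"hand":[0,0,0,0,0,0,0,0,0,0,0,0],"translation":[[-2,-5,0],[-7,-17,0],[-13,-32,0],[-20,-49,0],[-27,-66,0],[-34,-83,0],[-41,-100,0],[-48,-117,0],[-55,-134,0],[-61,-147,0],[-63,-155,0],[-63,-155,0]],"turn":[[0,0,0],[0,0,0],[0,0,0],[0,0,0],[0,0,0],[0,0,0],[0,0,0],[0,0,0],[0,0,0],[0,0,0],[0,0,0],[0,0,0]]}'
```

```text
time: 5.4
position: [0.5245, 0.2255, 0.2484]
tool_rot: [0.989, 0.15, 0.002, -0.0]
ft_force: [0.0, -0.4, -2.2]
grip_width: 0.0292
grip_force: 35.0
time: 6.4
position: [0.4593, 0.0686, 0.2462]
tool_rot: [0.989, 0.149, -0.001, 0.0]
ft_force: [0.1, 0.9, -2.0]
grip_width: 0.0298
grip_force: 35.0
```

```bash
python3 -m handwheel '{"hand":[0,0,0,0,0,0,0,0,0,0,0,0],"translation":[[0,0,-5],[0,0,-16],[0,0,-32],[0,0,-50],[0,0,-68],[0,0,-86],[0,0,-104],[0,0,-120],[0,0,-134],[0,0,-145],[0,0,-152],[0,0,-155]],"turn":[[0,0,0],[0,0,0],[0,0,0],[0,0,0],[0,0,0],[0,0,0],[0,0,0],[0,0,0],[0,0,0],[0,0,0],[0,0,0],[0,0,0]]}'
python3 -m handwheel '{"hand":[0,0,0,0,0,0,0,0,0,0],"translation":[[0,0,-1],[0,0,-2],[0,0,-3],[0,0,-4],[0,0,-5],[0,0,-6],[0,0,-7],[0,0,-7],[0,0,-7],[0,0,-7]],"turn":[[0,0,0],[0,0,0],[0,0,0],[0,0,0],[0,0,0],[0,0,0],[0,0,0],[0,0,0],[0,0,0],[0,0,0]]}'
```

```text
time: 7.4
position: [0.4604, 0.0708, 0.0903]
tool_rot: [0.989, 0.15, -0.001, -0.0]
ft_force: [0.1, -0.3, -1.9]
grip_width: 0.0289
grip_force: 35.0
time: 8.23
position: [0.4606, 0.0702, 0.0846]
tool_rot: [0.989, 0.15, 0.0, 0.0]
ft_force: [0.5, 0.8, -2.2]
grip_width: 0.0291
grip_force: 35.0
```

```bash
python3 -m handwheel '{"hand":[0,0,0,0,0,0],"translation":[[0,0,-0.5],[0,0,-1],[0,0,-1.5],[0,0,-2],[0,0,-2],[0,0,-2]],"turn":[[0,0,0],[0,0,0],[0,0,0],[0,0,0],[0,0,0],[0,0,0]]}'
```

```text
time: 8.73
position: [0.4606, 0.0702, 0.0825]
tool_rot: [0.989, 0.15, 0.0, 0.0]
ft_force: [-0.0, 0.8, -1.8]
grip_width: 0.029
grip_force: 35.0
```

```bash
python3 -m handwheel '{"hand":[0,0,0,0],"translation":[[0,0,-0.5],[0,0,-1],[0,0,-1],[0,0,-1]],"turn":[[0,0,0],[0,0,0],[0,0,0],[0,0,0]]}'; python3 -m handwheel '{"hand":[0,0,0,0],"translation":[[0,0,-0.5],[0,0,-1],[0,0,-1],[0,0,-1]],"turn":[[0,0,0],[0,0,0],[0,0,0],[0,0,0]]}'
```

```text
time: 9.07
position: [0.4606, 0.0702, 0.0825]
tool_rot: [0.989, 0.15, 0.0, 0.0]
ft_force: [-2.0, 0.4, 8.4]
grip_width: 0.029
grip_force: 35.0
time: 9.4
position: [0.4606, 0.0702, 0.0824]
tool_rot: [0.989, 0.15, 0.001, 0.0]
ft_force: [-3.9, -0.7, 16.5]
grip_width: 0.029
grip_force: 35.0
```

Firmly down. I back off 1.5 mm, release, lift clear, and move aside so I can look into the pot.

```bash
python3 -m handwheel '{"hand":[0,0,0.45,0.6,0.8,1,1,1,1,1,1,1],"translation":[[0,0,1],[0,0,1.5],[0,0,1.5],[0,0,1.5],[0,0,1.5],[0,0,1.5],[0,0,1.5],[0,0,1.5],[0,0,1.5],[0,0,1.5],[0,0,1.5],[0,0,1.5]],"turn":[[0,0,0],[0,0,0],[0,0,0],[0,0,0],[0,0,0],[0,0,0],[0,0,0],[0,0,0],[0,0,0],[0,0,0],[0,0,0],[0,0,0]]}'
```

```text
time: 10.4
position: [0.4606, 0.0702, 0.082]
tool_rot: [0.989, 0.15, -0.0, 0.0]
ft_force: [0.4, 0.1, 0.6]
grip_width: 0.0842
grip_force: 0.0
```

```bash
python3 -m handwheel '{"hand":[1,1,1,1,1,1,1,1,1,1,1,1],"translation":[[0,0,5],[0,0,15],[0,0,30],[0,0,50],[0,0,75],[0,0,100],[0,0,125],[0,0,150],[0,-20,170],[0,-50,170],[0,-80,170],[0,-80,170]],"turn":[[0,0,0],[0,0,0],[0,0,0],[0,0,0],[0,0,0],[0,0,0],[0,0,0],[0,0,0],[0,0,0],[0,0,0],[0,0,0],[0,0,0]]}'
python3 - <<'E'
from h import *
im,P,d=snap("top","t2"); s,S,_=snap("side","s2")
def reg(P,z0,z1,n,x0,x1,y0,y1):
    m=(P[...,2]>z0)&(P[...,2]<z1)&(P[...,0]>x0)&(P[...,0]<x1)&(P[...,1]>y0)&(P[...,1]<y1); q=P[m]
    if len(q)<5: print(n,len(q));return
    print(n,len(q),q.mean(0).round(4),cv2.minAreaRect(q[:,:2].astype(np.float32)),"px",np.argwhere(m).mean(0)[::-1].round())
B=(.44,.60,.15,.30)
reg(P,.125,.145,"brush top T",*B); reg(S,.125,.145,"brush top S",*B)
reg(P,.09,.112,"rim T",*B)
reg(P,.05,.07,"lid T",.38,.54,-.01,.15);reg(P,.08,.1,"knob T",.42,.5,.03,.11)
a=cv2.resize(im[190:280,140:230,::-1],(400,400),interpolation=cv2.INTER_CUBIC);b=cv2.resize(s[190:330,230:370,::-1],(400,400),interpolation=cv2.INTER_CUBIC)
cv2.imwrite("pics/c2.png",np.hstack([a,b]))
E
```

```text
time: 11.4
position: [0.4615, -0.0137, 0.2532]
tool_rot: [0.989, 0.148, 0.001, 0.002]
ft_force: [1.2, 0.2, 0.7]
grip_width: 0.0873
grip_force: 0.0
brush top T 67 [0.5223 0.2254 0.1338] ((0.5225241184234619, 0.22601699829101562), (0.023523656651377678, 0.015494458377361298), 63.36716079711914) px [189. 233.]
brush top S 69 [0.5267 0.2318 0.1326] ((0.5258296132087708, 0.22822631895542145), (0.027043689042329788, 0.016323190182447433), 60.886383056640625) px [290. 259.]
rim T 309 [0.524  0.229  0.0986] ((0.5234363675117493, 0.22572284936904907), (0.12603268027305603, 0.13015896081924438), 0.43274348974227905) px [190. 233.]
lid T 790 [0.4777 0.0939 0.0559] ((0.4736921787261963, 0.09517009556293488), (0.06975941359996796, 0.12823449075222015), 61.677066802978516) px [244. 251.]
knob T 18 [0.47   0.0732 0.0914] ((0.47039276361465454, 0.07341505587100983), (0.005687890108674765, 0.022072000429034233), 19.286540985107422) px [251. 255.]
```

View pics/c2.png

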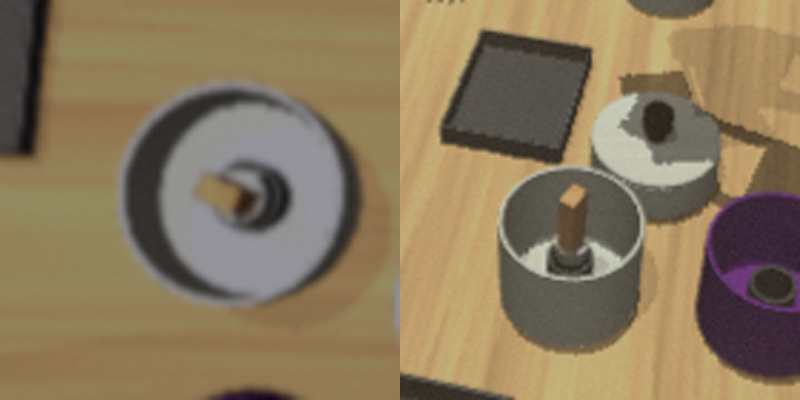

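The lid stands knob up on the bench beside the pot (crop right, knob at 658,118). The brush handle stands in the socket (side crop 573,190; top crop ~215,190). Its top is at (0.523, 0.226, 0.134), 23.5x15.5 mm, with the long side at about 62° from x. The tool's y axis is at -73° and must go to -28°, so I turn +0.78 rad.

```bash
python3 -m handwheel '{"hand":[0.55,0.55,0.55,0.55,0.55,0.55,0.55,0.55,0.55,0.55,0.55,0.55],"translation":[[3,10,0],[8,30,0],[15,55,0],[22,80,0],[29,108,0],[36,136,0],[43,164,0],[50,190,0],[57,214,0],[62,230,0],[63,236,0],[63,236,0]],"turn":[[0,0,0.04],[0,0,0.1],[0,0,0.18],[0,0,0.26],[0,0,0.34],[0,0,0.42],[0,0,0.5],[0,0,0.58],[0,0,0.66],[0,0,0.73],[0,0,0.78],[0,0,0.78]]}'
python3 -m handwheel '{"hand":[0.55,0.55,0.55,0.55,0.55,0.55,0.55,0.55,0.55,0.55],"translation":[[0,0,-8],[0,0,-22],[0,0,-38],[0,0,-54],[0,0,-68],[0,0,-78],[0,0,-85],[0,0,-88],[0,0,-88],[0,0,-88]],"turn":[[0,0,0],[0,0,0],[0,0,0],[0,0,0],[0,0,0],[0,0,0],[0,0,0],[0,0,0],[0,0,0],[0,0,0]]}'
python3 - <<'E'
from h import *
from scipy.spatial.transform import Rotation as R
o=robot.get_obs();print(o["position"],R.from_quat(o["tool_rot"]).as_matrix().round(3))
s,S,_=snap("side","s3");cv2.imwrite("pics/c3.png",cv2.resize(s[190:310,220:360,::-1],(700,600),interpolation=cv2.INTER_CUBIC))
E
```

```text
time: 12.5
position: [0.5225, 0.23, 0.2515]
tool_rot: [0.856, 0.517, -0.0, -0.001]
ft_force: [0.3, -0.8, -0.1]
grip_width: 0.0483
grip_force: 0.0
time: 13.33
position: [0.5239, 0.2262, 0.1644]
tool_rot: [0.858, 0.514, 0.0, 0.0]
ft_force: [0.1, 0.3, 0.5]
grip_width: 0.0475
grip_force: 0.0
[0.52386957 0.22622942 0.16439005] [[ 0.471  0.882  0.001]
 [ 0.882 -0.471  0.   ]
 [ 0.     0.001 -1.   ]]
```

View pics/c3.png

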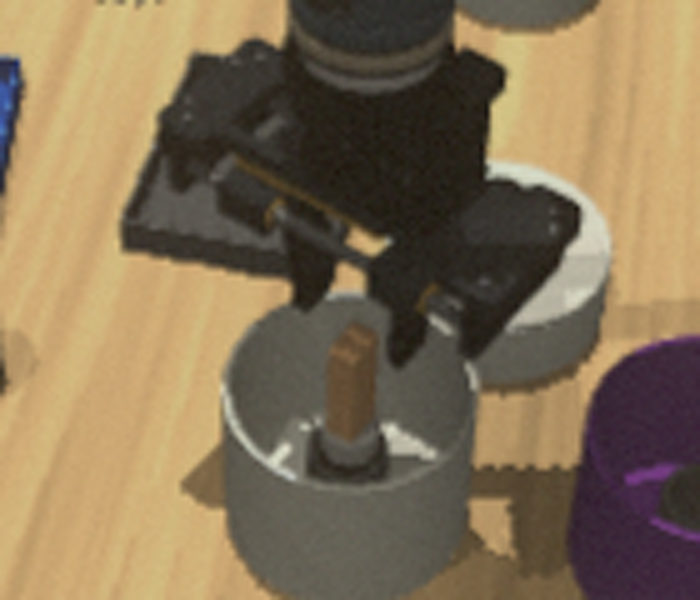

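The fingers (tips at 310,300 and 405,355) straddle the handle (352,330), square to its flats. I descend and grip.

```bash
python3 -m handwheel '{"hand":[0.55,0.55,0.55,0.55,0.55,0.55,0.55,0.55,0.55],"translation":[[0,0,-5],[0,0,-12],[0,0,-20],[0,0,-28],[0,0,-36],[0,0,-44],[0,0,-49],[0,0,-52],[0,0,-52]],"turn":[[0,0,0],[0,0,0],[0,0,0],[0,0,0],[0,0,0],[0,0,0],[0,0,0],[0,0,0],[0,0,0]]}'
python3 -m handwheel '{"hand":[0,0,0,0,0,0,0,0,0,0,0],"translation":[[0,0,0],[0,0,0],[0,0,0],[0,0,0],[0,0,0],[0,0,0],[0,0,0],[0,0,0],[0,0,0],[0,0,0],[0,0,0]],"turn":[[0,0,0],[0,0,0],[0,0,0],[0,0,0],[0,0,0],[0,0,0],[0,0,0],[0,0,0],[0,0,0],[0,0,0],[0,0,0]]}' 30
```

```text
time: 14.13
position: [0.5231, 0.2261, 0.1111]
tool_rot: [0.858, 0.514, -0.001, -0.0]
ft_force: [0.2, -0.4, -0.3]
grip_width: 0.0477
grip_force: 0.0
time: 15.05
position: [0.5238, 0.2262, 0.1123]
tool_rot: [0.857, 0.514, 0.0, 0.0]
ft_force: [0.2, -0.7, 2.3]
grip_width: 0.0157
grip_force: 30.0
```

```bash
python3 -m handwheel '{"hand":[0,0,0,0,0,0,0,0],"translation":[[0,0,2],[0,0,6],[0,0,11],[0,0,17],[0,0,24],[0,0,32],[0,0,40],[0,0,45]],"turn":[[0,0,0],[0,0,0],[0,0,0],[0,0,0],[0,0,0],[0,0,0],[0,0,0],[0,0,0]]}'
python3 -m handwheel '{"hand":[0,0,0,0,0,0,0,0,0,0,0],"translation":[[0,0,5],[0,0,15],[0,0,28],[0,0,42],[0,0,57],[0,0,72],[0,0,87],[0,0,102],[0,0,115],[0,0,125],[0,0,130]],"turn":[[0,0,0],[0,0,0],[0,0,0],[0,0,0],[0,0,0],[0,0,0],[0,0,0],[0,0,0],[0,0,0],[0,0,0],[0,0,0]]}'
```

```text
time: 15.72
position: [0.5235, 0.2264, 0.1585]
tool_rot: [0.858, 0.514, 0.0, -0.0]
ft_force: [-0.2, 0.1, -0.7]
grip_width: 0.0161
grip_force: 30.0
time: 16.63
position: [0.5237, 0.2264, 0.2889]
tool_rot: [0.857, 0.515, 0.001, 0.0]
ft_force: [-0.7, 0.0, -0.2]
grip_width: 0.0156
grip_force: 30.0
```

```bash
python3 -m handwheel '{"hand":[0,0,0,0,0,0,0,0,0,0,0,0],"translation":[[1,-8,0],[2,-26,0],[4,-48,0],[6,-72,0],[8,-98,0],[10,-124,0],[12,-150,0],[13,-176,0],[14,-200,0],[15,-220,0],[16,-233,0],[16,-236,0]],"turn":[[0,0,0],[0,0,0],[0,0,0],[0,0,0],[0,0,0],[0,0,0],[0,0,0],[0,0,0],[0,0,0],[0,0,0],[0,0,0],[0,0,0]]}'
python3 -m handwheel '{"hand":[0,0,0,0,0,0,0,0,0,0,0,0],"translation":[[0,0,0],[0,0,0],[0,0,0],[0,0,0],[0,0,0],[0,0,0],[0,0,0],[0,0,0],[0,0,0],[0,0,0],[0,0,0],[0,0,0]],"turn":[[0,-0.04,0],[0,-0.11,0],[0,-0.19,0],[0,-0.27,0],[0,-0.35,0],[0,-0.43,0],[0,-0.51,0],[0,-0.59,0],[0,-0.67,0],[0,-0.74,0],[0,-0.785,0],[0,-0.785,0]]}'
python3 - <<'E'
from h import *
from scipy.spatial.transform import Rotation as R
o=robot.get_obs();print(o["position"],o["q"].round(2),R.from_quat(o["tool_rot"]).as_matrix()[:,2].round(3))
E
```

```text
time: 17.63
position: [0.5393, -0.0121, 0.2863]
tool_rot: [0.858, 0.513, -0.001, -0.0]
ft_force: [-0.9, -0.9, -1.8]
grip_width: 0.0158
grip_force: 30.0
time: 18.63
position: [0.5414, -0.0022, 0.2876]
tool_rot: [0.796, 0.484, 0.318, 0.178]
ft_force: [0.7, -0.1, -1.0]
grip_width: 0.0159
grip_force: 30.0
[ 0.54140565 -0.0021996   0.28759016] [-0.35  0.21  2.12  1.19  0.28 -0.95] [ 0.679  0.025 -0.734]
```

```bash
python3 -m handwheel '{"hand":[0,0,0,0,0,0,0,0,0,0],"translation":[[0,0,-4],[0,0,-10],[0,0,-16],[0,0,-22],[0,0,-27],[0,0,-30],[0,0,-30],[0,0,-30],[0,0,-30],[0,0,-30]],"turn":[[0,0,0],[0,0,0],[0,0,0],[0,0,0],[0,0,0],[0,0,0],[0,0,0],[0,0,0],[0,0,0],[0,0,0]]}'
python3 - <<'E'
from h import *
from scipy.spatial.transform import Rotation as R
o=robot.get_obs();z=R.from_quat(o["tool_rot"]).as_matrix()[:,2]
print(o["position"],o["q"].round(2),z.round(3),"tip",(o["position"]+.107*z).round(3))
s,S,_=snap("side","s4");t,_,_=snap("top","t4")
cv2.imwrite("pics/c4.png",np.hstack([cv2.resize(t[120:300,150:420,::-1],(400,267)),cv2.resize(s[100:280,190:460,::-1],(400,267))]))
E
```

```text
time: 19.47
position: [0.5422, -0.0031, 0.2582]
tool_rot: [0.796, 0.484, 0.318, 0.178]
ft_force: [-0.1, 0.6, -1.6]
grip_width: 0.0154
grip_force: 30.0
[ 0.54217694 -0.00309242  0.25823151] [-0.35  0.28  2.15  1.56  0.26 -1.34] [ 0.679  0.024 -0.734] tip [ 0.615 -0.001  0.18 ]
```

View pics/c4.png

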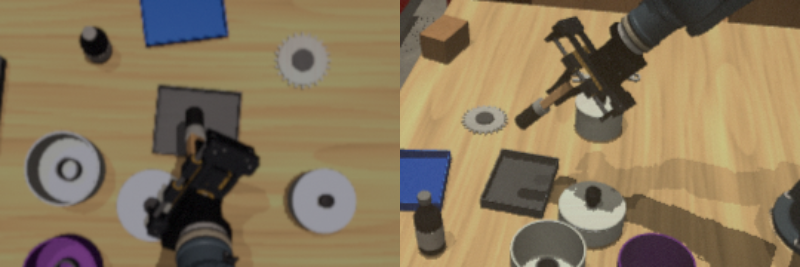

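The brush is held at about 43° with the bristles lower. Its end is over the tray (top crop 195,120; tip ≈ (0.615, -0.001, 0.18)) and clear of everything. The lid stands knob up beside the canister (593,195). Handing in.

```bash
python3 -c "
from rig import robot,hand_in
print(abs(robot.get_obs()['joint_velocities']).max()); print(hand_in())"
```

```text
0.0030928765162504977
the job is handed in; nothing more can be done
None
```

The job is handed in: the lid stands knob up on the bench beside the canister, and the brush is held at about 43°, bristles down, with its bristle end about 0.18 m above the bench over the small dark drip tray, touching nothing, finished at about 20 s.

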